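# Set the sprung stop of a plate dock and seat the plate carrier

### The job

Get the plate dock ready for scraping: push the white sprung slide by its upright thumb plate, along its track past the stop pin, and let go so that it springs back and latches against the pin at mid travel. Then push the black plate carrier along its channel until its front sits square and flush against the latched slide, without lifting it, and move clear. Leave the other things on the desk where they are.

Things in the scene. Friction and masses are not known exactly. Their poses are not given: they have to be found in the camera images.
- dock: fixed grey dock, floor 170 x 340 mm, its top 8 mm above the desk. Origin on the desk under the track's centre line, half-way along; floor spans x -70 to 100, y -170 to 170 mm. y runs along the track from the slide's end (-y) to the carrier's open end (+y), z up. Fences 14 mm high, inner faces at x -49 and 49, y 5 to 165. Pin housing 22 mm above the floor at x 55 to 81, y -87 to -43 mm
- slide (a joint): travel of the white sprung slide along dock +y, m: 0 = home, where it starts (spring about 3 N), 0.070 = hard end (about 7 N); damped 25 N s/m; passing the pin adds 2 to 4 N. Its steel lug passes the stop pin on the way out; let go anywhere beyond about 0.043 it springs back and latches at 0.040; let go earlier it returns to 0
- stop_face (a point): centre of the slide's +y face (80 wide, 30 high; its bar is 34 long), 16 mm above the dock floor; dock y -70 mm at home, -30 mm when latched; axes as the dock's. Moves with the slide
- thumb_face (a point): point on the slide's -y face, the back of its upright thumb plate (60 wide, 8 thick, top 54 mm above the dock floor), 35 mm above the dock floor, on the track's centre line; 42 mm behind the stop face. Push here towards dock +y. The space behind it is free. Moves with the slide
- stop_pin (a joint): travel of the spring plunger with black end knob on the +x side of the track, at dock y -65 mm, m: 0 = fully out, across the lug's path; about 0.008 while the lug passes. It works by itself
- carrier: loose black carrier, 90 (x) x 100 (y) x 28 mm high, about 0.45 kg, in the channel (4 mm play each side); on top a dark sheet, a small white print (52 across, 24 high) and at its +y end an upright flange (70 wide, 8 thick, top 53 mm above the underside). Origin at the centre of its underside, 8 mm above the desk; axes as the dock's. Starts at dock y 68 to 103 mm; seated it is at about 20 mm
- carrier_front (a point): centre of the carrier's front (-y) face, 16 mm above its underside: the face to bring against the stop face
- carrier_back (a point): centre of the carrier's back (+y) face, on its flange, 35 mm above its underside: push it here towards the dock's -y. The space behind is free
- phone_stand: bystander: disc-headed phone stand, about 130 mm high, base 84 mm across, beyond the dock (+x); origin under its base
- hex_driver: bystander: screwdriver 160 mm long lying on the robot's side of the dock
- scraper: bystander: scraper 170 mm long lying on the robot's side of the dock
- glue_stick: bystander: white glue stick, 26 across, 85 high, standing beside the dock (+x); origin under it
- nozzle_jar: bystander: clear jar, 44 across, 50 high, standing beside the dock (+x); origin under it
- print_knob: bystander: printed orange knob, 36 across, 22 high, on the robot's side of the dock; origin under it
- desk_clamp: bystander: printed orange clamp, 50 x 50 x 74 mm, to the right of the dock; origin under it
Mind the look-alikes: they are no part of the job. Leave any red or yellow look-alike of the carrier alone.

How it is judged:
On the way, in this order (a step that is already met when the one before it is completed fails the run):
1. the slide is pushed past the stop pin (value of joint slide above 0.044 m and not (y of carrier_front in the frame of stop_face between -0.004 and 0.004 m)), for 0.02 s.
2. let go, the slide has sprung back and latched against the pin at mid travel (value of joint slide between 0.036 and 0.044 m and value of joint stop_pin below 0.004 m and contact force between each of the arm, the fingers and slide below 0.3 N and velocity of joint slide between -0.01 and 0.01 m/s), for 0.2 s.
3. the carrier is pushed against the latched slide (value of joint slide between 0.036 and 0.044 m and y of carrier_front in the frame of stop_face between -0.004 and 0.004 m and angle between the y axis of carrier and the y axis of dock, either way round below 0.06 rad and z of carrier_front in the frame of dock below 0.029 m), for 0.1 s.
At the end, for the whole second after the job is handed in: the slide rests latched at 40 mm of travel (within 4 mm) with the stop pin out (within 4 mm) and nothing of the robot touching it; the carrier lies flat and at rest on the dock floor with the middle of its front within 4 mm of the stop face, square to the dock within 0.06 rad (all of step 3 and value of joint stop_pin below 0.004 m and contact force between each of the arm, the fingers and slide below 0.3 N and linear speed of carrier below 0.01 m/s).
It fails at once if the carrier is lifted off the dock floor or tipped (z of carrier in the frame of dock above 0.018 m or angle between carrier's own z axis and vertical above 0.15 rad).
It fails at once if a bystander is moved by more than 30 mm (distance of any of phone_stand, hex_driver, scraper, glue_stick, nozzle_jar, print_knob, desk_clamp from where it was at the start of the episode above 0.03 m).
It also fails if it takes over 42 s, if anything falls off the work surface, if the arm or the gripper's body presses on something with over 40 N, if the wrist force passes 120 N, or if a joint passes its speed limit or range.

### The arm

A 6-joint arm with a two-finger parallel gripper is mounted at the origin on the work surface. World frame = base frame: x ahead of the robot, y to its left, z up, the work surface at z = 0. Lengths are in m, angles in rad, forces in N, time in s.
With the tool pointing down it reaches from about 0.35 to 0.975 m from the base axis. Payload 7.1 kg.
Tool frame: the origin (TCP) lies at the centre of the arm's flange, where the gripper is bolted on; the fingertips stand 182 mm ahead of it and the grasp point (between the pads) lies 163 mm ahead of it; y points along the fingers, z is the direction in which the jaws open and shut, and the axes are right-handed (so a half turn about y gives the same grasp; the last joint's range is limited). The gripper opens to 88 mm and grips with 3 to 60 N. Pads are 20 mm wide; open, the fingers measure 115 mm over their backs; the gripper's body (75 mm by 178 mm) begins 61 mm behind the grasp point.
Start: joints at [-1.336, 0.423, 1.63, -0, 1.089, -0.019], TCP at [0.157, -0.605, 0.405] pointing down, gripper open.
Joint ranges: [-3, 3], [-0.9, 2.11], [0.09, 2.58], [-1.31, 4.45], [0.11, 2.69], [-2.54, 2.54]. Speed limits (rad/s): [2.39, 2.39, 3.01, 3.14, 3.14, 3.14].

### API

Orientations are given as a unit quaternion [x, y, z, w].
In Python, from workcell import sensors, capture, order gives the robot as it stands.
- The arm moves only by the shell command python3 -m creep 'ROWS' [FORCE]. ROWS is JSON, a list of rows, each a list of 3 entries, a list of its own where there are three numbers: the turn, a rotation vector about the tool's x, y, z in degrees, then the shift along the tool's x, y, z in m, then the opening, from -1 (shut) to 1 (fully open). In form: [[[ax, ay, az], [tx, ty, tz], gripper], ...]. A call has 1 to 8 rows; each row shifts and turns the commanded pose from where the row before left it, along the tool's axes as they then stand; what a row does not reach is not made up. A row lasts 1/12 s, in which the tool goes at most 41.7 mm and 7.16 degrees, less where a joint would pass 70% of its speed; a pose out of reach is approached as far as the arm can. A call with a gripper value outside its range is refused whole. The fingers move at their own pace and stop on an object; FORCE is the grip in N (left out, the last holds). Time passes only in rows, so rows that do not move let the fingers close. It gives the time, the measured TCP pose, the force and the opening at its end, in the units of the state.
- sensors.read_state(): the state, without advancing time (a new reading comes with each control period).
- capture(name): name is "scene" or "top" or "wrist"; returns a dict with "image" (384x512x3 uint8, blue, green, red), "z_map" (384x512 float32, m along the optical axis (not along the pixel's ray), 0 where there is no reading), "mtx" (3x3 intrinsics, pixels), "extrinsics" (4x4, takes a point from camera to world coordinates). Camera axes: x right, y down, z forward; pixel columns grow to the right and rows downward; lengths in m; the calibration is good to about 2 mm. A picture is of the moment at which its call begins.
- order.close_job(): hands the job in, once; it reports no verdict.
The state is a dict: "time": time; "joints": joint angles; "joint_vel": joint speeds; "tau": joint torques, N m; "position": TCP position; "ee_rot": TCP orientation; "contact_force": force on the tool from outside, world axes, zero at the start; "wrist_torque": the same for the moment, N m; "gripper_width": finger opening in m.
Only numpy, scipy, OpenCV 4.12 (cv2) and the standard library are available. Lean on these libraries where they do the work, as an engineer would, in place of code of your own. Each camera call takes 0.05 s, during which the arm holds its last target.

## Working session

There is one attempt and no reset: what is moved stays moved. The work goes in short steps, Python scripts to look and compute and a shell command to move; the robot and the scene stay as the last step left them, time stands still between calls to the robot, and variables do not carry over. Pictures are saved under pics/ and viewed, and the job is handed in when it is done.

```bash
mkdir -p pics; ls
python3 - <<'E'
from workcell import sensors, capture, order
import cv2
s=sensors.read_state(); print({k:s[k] for k in ("time","position","ee_rot","gripper_width","contact_force")})
for n in ("scene","top","wrist"):
    c=capture(n); cv2.imwrite(f"pics/{n}0.png",c["image"]); print(n,c["mtx"].tolist(),c["extrinsics"].round(4).tolist())
    import numpy as np; np.savez(f"{n}0.npz",**c)
E
```

```text
pics
{'time': 0.0, 'position': array([ 0.15690772, -0.60471069,  0.4039265 ]), 'ee_rot': array([-0.08956475,  0.70192961, -0.70090713,  0.08945485]), 'gripper_width': 0.08769130249473396, 'contact_force': array([-0.12457429, -0.87588777,  0.26602613])}
scene [[461.204034782757, 0.0, 255.03142641188714], [0.0, 461.204034782757, 192.64592898429723], [0.0, 0.0, 1.0]] [[-0.1511, 0.6741, -0.7231, 1.4496], [0.9885, 0.1049, -0.1087, 0.0697], [0.0026, -0.7312, -0.6822, 0.903], [0.0, 0.0, 0.0, 1.0]]
top [[376.88487078283623, 0.0, 251.25911990029851], [0.0, 376.88487078283623, 193.63229949363247], [0.0, 0.0, 1.0]] [[0.0028, -0.9833, 0.1818, 0.391], [-0.9996, 0.0021, 0.0266, -0.0576], [-0.0266, -0.1818, -0.983, 0.9354], [0.0, 0.0, 0.0, 1.0]]
wrist [[319.1431823830025, 0.0, 257.6174594488132], [0.0, 319.1431823830025, 185.82615375884043], [0.0, 0.0, 1.0]] [[0.2523, -0.9265, -0.279, 0.2332], [-0.9676, -0.2421, -0.0712, -0.5849], [-0.0016, 0.288, -0.9576, 0.384], [0.0, 0.0, 0.0, 1.0]]
```

View pics/scene0.png

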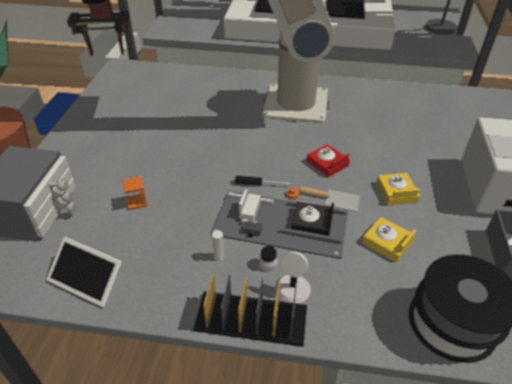

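View pics/top0.png

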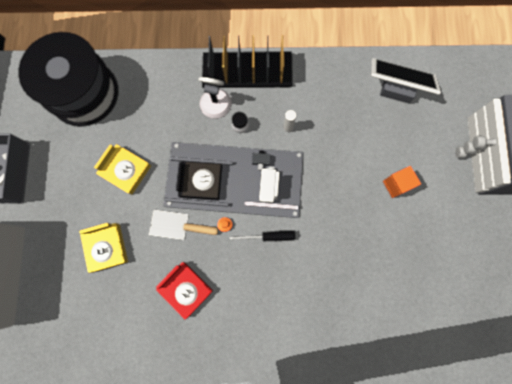

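The scene view shows the dock at about (283,222). The white slide is at (250,208) and the black carrier at (313,217). In the top view the slide is at (270,183) and the carrier at (202,180). The red tray (185,291) and the yellow trays (123,168) and (103,247) are look-alikes outside the dock. Only the black one sits in the dock's channel, so that is the carrier. Next I take an enlarged crop and measure.

```bash
cat > h.py <<'E'
import numpy as np, cv2
def cloud(c):
    z=c["z_map"]; h,w=z.shape; u,v=np.meshgrid(np.arange(w),np.arange(h))
    K=c["mtx"]; p=np.stack([(u-K[0,2])/K[0,0]*z,(v-K[1,2])/K[1,1]*z,z,np.ones_like(z)],-1)
    P=p@c["extrinsics"].T; P=P[...,:3]; P[z<=0]=np.nan; return P
def ray(c,u,v,h):
    K=c["mtx"];E=c["extrinsics"]; d=E[:3,:3]@np.array([(u-K[0,2])/K[0,0],(v-K[1,2])/K[1,1],1]); o=E[:3,3]
    return o+d*(h-o[2])/d[2]
E
python3 - <<'E'
from h import *
c=np.load("top0.npz"); im=c["image"]
cr=im[130:230,150:320]; cv2.imwrite("pics/crop0.png",cv2.resize(cr,None,fx=4.6,fy=4.6,interpolation=cv2.INTER_CUBIC))
P=cloud(c)
print("desk z",np.nanmedian(P[260:280,240:280,2]))
roi=np.zeros(im.shape[:2],bool); roi[135:225,155:312]=1
hsv=cv2.cvtColor(im,cv2.COLOR_BGR2HSV)
print(hsv[150,215],hsv[260,260],hsv[208,240], P[150,215],P[180,202],P[190,225])
white=roi&(hsv[...,2]>150)&(hsv[...,1]<50)
n,l,st,ce=cv2.connectedComponentsWithStats(white.astype(np.uint8))
for i in range(1,n):
    if st[i,4]>20: print(st[i],ce[i],np.nanmedian(P[l==i],0),np.nanmax(P[l==i],0),np.nanmin(P[l==i],0))
m=roi&(P[...,2]>0.004)&(P[...,2]<0.013)
print(m.sum()); q=P[m][:,:2]; 
m2=roi&(P[...,2]>0.004)
mm=cv2.morphologyEx(m2.astype(np.uint8),cv2.MORPH_OPEN,np.ones((3,3)))
cs,_=cv2.findContours(mm,cv2.RETR_EXTERNAL,cv2.CHAIN_APPROX_NONE)
k=max(cs,key=cv2.contourArea); r=cv2.minAreaRect(k);print(r); 
for b in cv2.boxPoints(r): print(b,ray(c,b[0],b[1],0.008))
E
```

```text
desk z -0.00025568372775397474
[120   6 125] [ 45   6 157] [110   6 131] [0.67632968 0.06077956 0.00892737] [0.58627577 0.08383312 0.0602566 ] [0.5723978  0.03376266 0.00608349]
[ 155  135  157   90 4742] [230.74757486 177.4407423 ] [6.17180687e-01 1.84957030e-02 2.42775368e-04] [0.7219325  0.22117704 0.0165461 ] [ 0.4864288  -0.18665023 -0.00601144]
[244 164  54  46 886] [268.78103837 189.86455982] [ 0.56336356 -0.07404331  0.03757691] [ 0.63608334 -0.01427794  0.06526347] [ 0.52333693 -0.14628209  0.00351829]
[192 169  21  21 343] [202.24489796 179.34402332] [0.59017263 0.08554604 0.04439844] [0.61952154 0.11235853 0.06303708] [0.56789002 0.06217365 0.03366764]
5883
((233.3647003173828, 179.25881958007812), (135.44601440429688, 66.11238098144531), 4.39870548248291)
[163.30588 207.02351] [0.52899191 0.18765391 0.008     ]
[168.37646 141.10588] [0.70116762 0.18228994 0.008     ]
[303.42352 151.49413] [ 0.67144021 -0.16503896  0.008     ]
[298.35294 217.41176] [ 0.50270859 -0.14880638  0.008     ]
```

View pics/crop0.png

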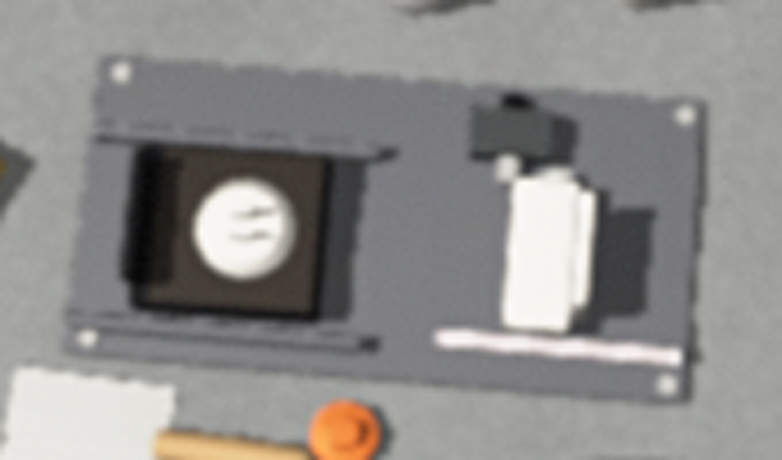

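The enlarged crop shows the dock's floor corners at (100,57), (705,100), (690,402) and (65,352). The black carrier, with its flange to the left, is at (230,230). The white slide is at (550,255), with its thumb plate on the right, and the pin housing is at (515,130). I fit the dock pose from the corners and screws.

```bash
cat >> h.py <<'E'
def fit(model,meas):
    model=np.array(model);meas=np.array(meas); a=model-model.mean(0); b=meas-meas.mean(0)
    th=np.arctan2((a[:,0]*b[:,1]-a[:,1]*b[:,0]).sum(),(a*b).sum()); R=np.array([[np.cos(th),-np.sin(th)],[np.sin(th),np.cos(th)]])
    t=meas.mean(0)-R@model.mean(0); return th,t,(meas-(model@R.T+t))
E
python3 - <<'E'
from h import *
c=np.load("top0.npz")
f=lambda x,y,h: ray(c,(x+.5)/4.6-.5+150,(y+.5)/4.6-.5+130,h)[:2]
M=[(.1,.17),(.1,-.17),(-.07,-.17),(-.07,.17)]
th,t,e=fit(M,[f(*p,.008) for p in [(100,57),(705,100),(690,402),(65,352)]]); print(np.degrees(th),t,e.round(4).tolist())
# edge-based: colour mask of dock
im=c["image"].astype(int)
S=[f(*p,.008) for p in [(120,72),(685,115),(667,385),(87,338)]]; S=np.array(S); R=np.array([[np.cos(th),-np.sin(th)],[np.sin(th),np.cos(th)]]);print(((S-t)@R).round(4))
def D(n,x,y,h): print(n,((f(x,y,h)-t)@R).round(4))
D("slide front top corners",512,180,.038);D("",503,328,.038)
D("thumb top back",596,190,.062);D("",583,310,.062)
D("car front top",330,157,.036);D("",318,318,.036)
D("flange top back",137,147,.061);D("",122,280,.061)
D("pin housing",470,103,.03);D("pin housing",553,110,.03)
# scene view pts via depth
s=np.load("scene0.npz"); im=s["image"]
cv2.imwrite("pics/scrop0.png",cv2.resize(im[170:270,200:370],None,fx=4.6,fy=4.6,interpolation=cv2.INTER_CUBIC))
w=np.array([.1897,.7,0]);
E
```

```text
-4.493335248434347 [0.58642637 0.012567  ] [[-0.0007, 0.0002], [-0.001, 0.0011], [0.0004, -0.0005], [0.0013, -0.0009]]
[[ 0.0914  0.1579]
 [ 0.0895 -0.1585]
 [-0.0613 -0.1576]
 [-0.0601  0.1582]]
slide front top corners [ 0.0379 -0.0666]
 [-0.0421 -0.068 ]
thumb top back [ 0.0298 -0.1108]
 [-0.0336 -0.1084]
car front top [0.0439 0.0318]
 [-0.0439  0.0298]
flange top back [0.0353 0.1302]
 [-0.0359  0.1298]
pin housing [ 0.0811 -0.0404]
pin housing [ 0.0805 -0.0855]
```

View pics/scrop0.png

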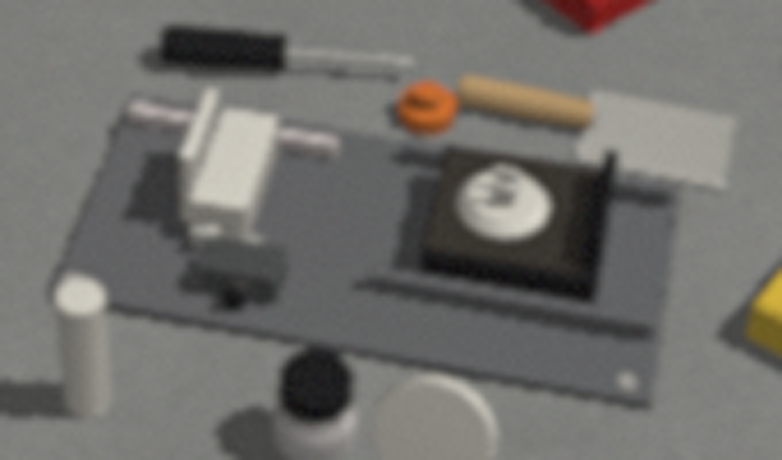

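The dock is at about (0.586, 0.013) with a yaw of -4.5°. The slide front is at y -0.067 against -0.070 expected, the thumb back at -0.110 against -0.112, and the carrier back at 0.130, so its centre is at y≈0.080. All of it agrees with the given sizes. Next I work out the move to a point behind the thumb plate, in tool axes.

```bash
cat >> h.py <<'E'
from scipy.spatial.transform import Rotation as Ro
TH=np.radians(-4.5); T0=np.array([.5864,.0126]); RD=np.array([[np.cos(TH),-np.sin(TH)],[np.sin(TH),np.cos(TH)]])
def goal(xd,yd,ztip,s=1):
    p=RD@np.array([xd,yd])+T0; P=np.array([p[0],p[1],ztip+.182])
    y=np.array([0,0,-1.]); z=s*np.array([RD[0,0],RD[1,0],0]); return P,Ro.from_matrix(np.stack([np.cross(y,z),y,z],1))
def delta(st,g):
    R=Ro.from_quat(st["ee_rot"]); P,Rg=g
    print("pos dock",(RD.T@(st["position"][:2]-T0)).round(4),"tip z",round(st["position"][2]-.182,4))
    print("shift(cur tool axes)",R.inv().apply(P-st["position"]).round(4),"shift(goal axes)",Rg.inv().apply(P-st["position"]).round(4),"rotvec deg",np.degrees((R.inv()*Rg).as_rotvec()).round(2))
E
python3 - <<'E'
from h import *
from workcell import sensors
s=sensors.read_state(); print(Ro.from_quat(s["ee_rot"]).as_matrix().round(3))
for sg in (1,-1): delta(s,goal(0,-.165,.22,sg))
c=np.load("top0.npz");P=cloud(c)
for u,v in ((214,85),(212,100),(240,121),(291,120),(402,181)): print(u,v,(P[v,u]).round(3),(RD.T@(P[v,u,:2]-T0)).round(3))
E
```

```text
[[-0.968 -0.     0.251]
 [-0.251  0.001 -0.968]
 [-0.    -1.    -0.001]]
pos dock [-0.3797 -0.6492] tip z 0.2221
shift(cur tool axes) [-0.5169  0.0025 -0.3338] shift(goal axes) [-0.4842  0.0021  0.3797] rotvec deg [ 6.000e-02 -7.096e+01 -4.000e-02]
pos dock [-0.3797 -0.6492] tip z 0.2221
shift(cur tool axes) [-0.5169  0.0025 -0.3338] shift(goal axes) [ 0.4842  0.0021 -0.3797] rotvec deg [5.0000e-02 1.0904e+02 6.0000e-02]
214 85 [0.854 0.067 0.012] [0.262 0.075]
212 100 [0.803 0.068 0.031] [0.212 0.073]
240 121 [ 0.738 -0.005  0.05 ] [ 0.153 -0.006]
291 120 [ 0.728 -0.129  0.08 ] [ 0.152 -0.13 ]
402 181 [ 0.579 -0.383  0.075] [ 0.024 -0.395]
```

```bash
python3 -m creep '[[[0,0,0],[-0.032,0,-0.021],-0.3],[[0,0,0],[-0.032,0,-0.021],-0.3],[[0,0,0],[-0.032,0,-0.021],-0.3],[[0,0,0],[-0.032,0,-0.021],-0.3],[[0,0,0],[-0.032,0,-0.021],-0.3],[[0,0,0],[-0.032,0,-0.021],-0.3],[[0,0,0],[-0.032,0,-0.021],-0.3],[[0,0,0],[-0.032,0,-0.021],-0.3]]'
python3 -m creep '[[[0,0,0],[-0.032,0,-0.021],-0.3],[[0,0,0],[-0.032,0,-0.021],-0.3],[[0,0,0],[-0.032,0,-0.021],-0.3],[[0,0,0],[-0.032,0,-0.021],-0.3],[[0,0,0],[-0.032,0,-0.021],-0.3],[[0,0,0],[-0.032,0,-0.021],-0.3],[[0,0,0],[-0.032,0,-0.021],-0.3],[[0,0,0],[-0.032,0,-0.021],-0.3]]'
python3 -m creep '[[[0,-7.1,0],[0,0,0],-0.3],[[0,-7.1,0],[0,0,0],-0.3],[[0,-7.1,0],[0,0,0],-0.3],[[0,-7.1,0],[0,0,0],-0.3],[[0,-7.1,0],[0,0,0],-0.3],[[0,-7.1,0],[0,0,0],-0.3],[[0,-7.1,0],[0,0,0],-0.3],[[0,-7.1,0],[0,0,0],-0.3]]'
python3 -m creep '[[[0,-7.1,0],[0,0,0],-0.3],[[0,-7.1,0],[0,0,0],-0.3],[[0,0,0],[0,0,0],-0.3]]'
python3 - <<'E'
from h import *
from workcell import sensors
s=sensors.read_state(); print(s["time"],s["gripper_width"],s["joints"].round(2)); delta(s,goal(0,-.165,.1))
E
```

```text
time: 0.82
position: [0.3634, -0.3765, 0.4046]
ee_rot: [-0.089, 0.701, -0.701, 0.089]
contact_force: [-0.4, -0.3, -0.3]
gripper_width: 0.0382
time: 1.48
position: [0.5691, -0.1494, 0.4045]
ee_rot: [-0.09, 0.701, -0.701, 0.089]
contact_force: [-0.4, -0.6, 0.2]
gripper_width: 0.0307
time: 2.15
position: [0.5681, -0.1511, 0.4044]
ee_rot: [-0.414, 0.573, -0.573, 0.414]
contact_force: [0.6, 0.7, 0.3]
gripper_width: 0.0307
time: 2.4
position: [0.5681, -0.1511, 0.4044]
ee_rot: [-0.481, 0.518, -0.518, 0.481]
contact_force: [0.8, 0.4, 0.4]
gripper_width: 0.0307
2.4 0.030682729799843694 [-0.28  0.37  1.71  0.    1.06 -0.21]
pos dock [-0.0054 -0.1647] tip z 0.2224
shift(cur tool axes) [0.0004 0.1224 0.0055] shift(goal axes) [0.0003 0.1224 0.0054] rotvec deg [ 0.03  0.29 -0.01]
```

```bash
python3 -m creep '[[[0,0.3,0],[0,0.03,0.0054],-0.3],[[0,0,0],[0,0.03,0],-0.3],[[0,0,0],[0,0.03,0],-0.3],[[0,0,0],[0,0.03,0],-0.3],[[0,0,0],[0,0.02,0],-0.3],[[0,0,0],[0,0,0],-0.3]]'
python3 - <<'E'
from h import *
from workcell import sensors,capture
c=capture("top");cv2.imwrite("pics/top1.png",cv2.resize(c["image"][80:260,140:340],None,fx=4,fy=3.3))
c=capture("wrist");cv2.imwrite("pics/wrist1.png",c["image"])
s=sensors.read_state(); delta(s,goal(0,-.165,.035))
E
```

```text
time: 2.9
position: [0.5718, -0.1511, 0.2603]
ee_rot: [-0.479, 0.524, -0.519, 0.476]
contact_force: [-0.4, 0.7, 0.2]
gripper_width: 0.0307
pos dock [ 1.000e-04 -1.647e-01] tip z 0.0824
shift(cur tool axes) [ 0.0003  0.0474 -0.    ] shift(goal axes) [ 0.0003  0.0474 -0.0001] rotvec deg [ 0.09 -0.39 -0.02]
```

View pics/wrist1.png

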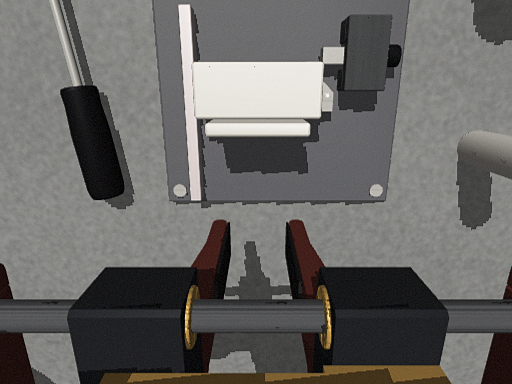

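View pics/top1.png

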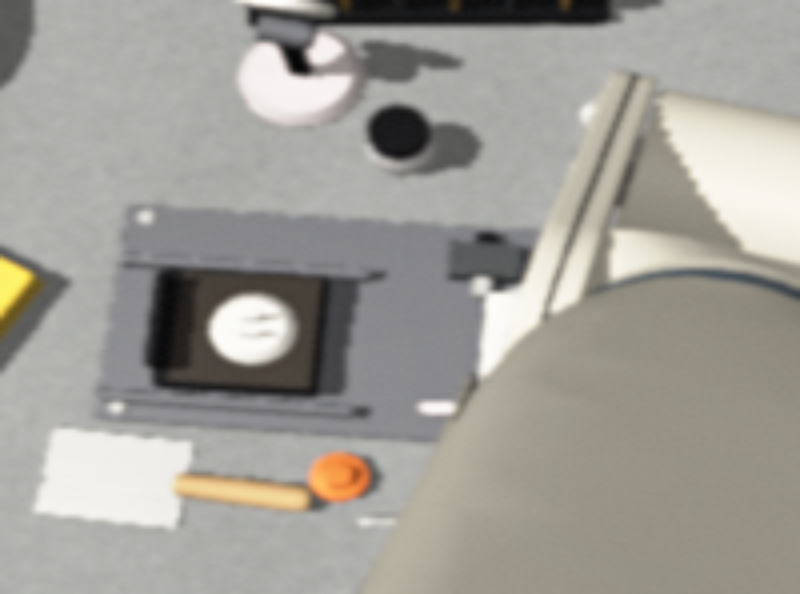

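The wrist view shows the thumb plate at (258,128), centred on the two fingers at (222,225) and (296,225), with the lug right of the slide at (328,97). I descend and push along tool -x.

```bash
python3 -m creep '[[[0,-0.4,0],[0,0.02,0],-0.3],[[0,0,0],[0,0.02,0],-0.3],[[0,0,0],[0,0.007,0],-0.3],[[0,0,0],[0,0,0],-0.3],[[0,0,0],[-0.015,0,0],-0.3],[[0,0,0],[-0.015,0,0],-0.3],[[0,0,0],[0,0,0],-0.3]]'
python3 -m creep '[[[0,0,0],[-0.01,0,0],-0.3],[[0,0,0],[-0.01,0,0],-0.3],[[0,0,0],[-0.01,0,0],-0.3],[[0,0,0],[-0.01,0,0],-0.3],[[0,0,0],[0,0,0],-0.3]]'
python3 - <<'E'
from h import *
from workcell import sensors,capture
c=capture("wrist");cv2.imwrite("pics/wrist2.png",c["image"])
s=sensors.read_state(); delta(s,goal(0,-.065,.035)); print(RD.T@s["contact_force"][:2])
E
```

```text
time: 3.58
position: [0.5765, -0.1195, 0.2193]
ee_rot: [0.48, -0.518, 0.519, -0.481]
contact_force: [-0.0, 0.4, -1.0]
gripper_width: 0.0305
time: 4.0
position: [0.5797, -0.0811, 0.219]
ee_rot: [0.48, -0.518, 0.52, -0.481]
contact_force: [-0.1, -1.7, 2.3]
gripper_width: 0.0306
pos dock [ 0.0006 -0.0942] tip z 0.0368
shift(cur tool axes) [-0.0292  0.0018 -0.0005] shift(goal axes) [-0.0292  0.0018 -0.0006] rotvec deg [-0.15  0.17  0.04]
[ 0.95451566 -2.29605629]
```

View pics/wrist2.png

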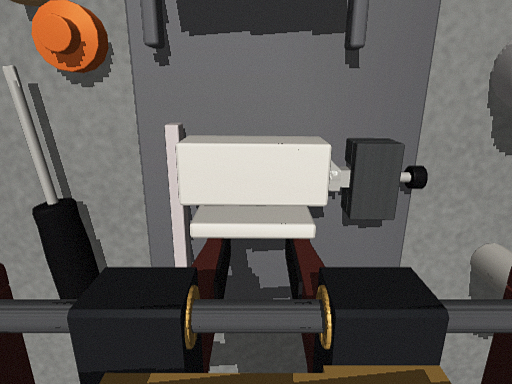

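The fingers are on the thumb plate at (253,230). The lug is at the pin and the knob at (416,178) is being pushed outward. I push on about 30 mm.

```bash
python3 -m creep '[[[0,0,0],[-0.01,0,0],-0.3],[[0,0,0],[-0.01,0,0],-0.3],[[0,0,0],[-0.01,0,0],-0.3],[[0,0,0],[0,0,0],-0.3]]'
python3 - <<'E'
from h import *
from workcell import sensors,capture
c=capture("wrist");cv2.imwrite("pics/wrist3.png",c["image"])
s=sensors.read_state(); delta(s,goal(0,-.165,.035)); print(RD.T@s["contact_force"][:2])
E
```

```text
time: 4.38
position: [0.5821, -0.0513, 0.2188]
ee_rot: [0.48, -0.518, 0.52, -0.481]
contact_force: [0.5, -5.7, 4.3]
gripper_width: 0.0304
pos dock [ 0.0007 -0.0644] tip z 0.0368
shift(cur tool axes) [ 0.1006  0.0019 -0.001 ] shift(goal axes) [ 0.1006  0.0018 -0.0007] rotvec deg [-0.17  0.17  0.05]
[ 1.02911654 -6.82612336]
```

View pics/wrist3.png

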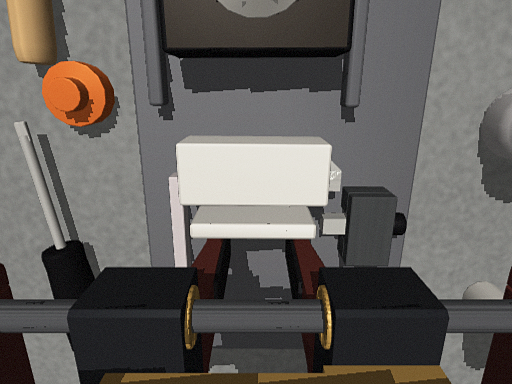

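The lug at (335,178) is past the pin at (334,225), and the knob at (399,223) is back in. I let go by withdrawing along +x.

```bash
python3 -m creep '[[[0,0,0],[0.015,0,0],-0.3],[[0,0,0],[0.02,0,0],-0.3],[[0,0,0],[0.03,0,0],-0.3],[[0,0,0],[0.03,0,0],-0.3],[[0,0,0],[0,0,0],-0.3],[[0,0,0],[0,0,0],-0.3],[[0,0,0],[0,0,0],-0.3],[[0,0,0],[0,0,0],-0.3]]'
python3 - <<'E'
from h import *
from workcell import sensors,capture
c=capture("wrist");cv2.imwrite("pics/wrist4.png",c["image"])
s=sensors.read_state(); delta(s,goal(0,.20,.1)); print(RD.T@s["contact_force"][:2])
E
```

```text
time: 5.1
position: [0.5739, -0.1455, 0.2176]
ee_rot: [-0.481, 0.519, -0.518, 0.481]
contact_force: [0.2, -0.4, -1.1]
gripper_width: 0.0307
pos dock [ 0.     -0.1585] tip z 0.0356
shift(cur tool axes) [-0.3585 -0.0643  0.0013] shift(goal axes) [-0.3585 -0.0644 -0.    ] rotvec deg [ 0.02  0.21 -0.01]
[-0.2244769  -0.17115319]
```

View pics/wrist4.png

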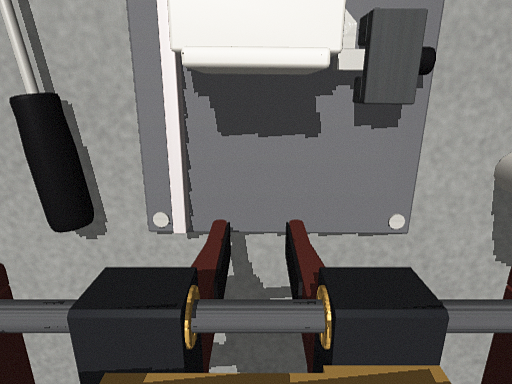

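The slide has latched: the lug at (350,40) rests against the pin at (350,60), and the fingers are clear. I go up, over, and down behind the carrier.

```bash
python3 -m creep '[[[0,0,0],[0,-0.04,0],-0.3],[[0,0,0],[0,-0.04,0],-0.3],[[0,0,0],[0,-0.035,0],-0.3],[[0,0,0],[-0.04,0,0],-0.3],[[0,0,0],[-0.04,0,0],-0.3],[[0,0,0],[-0.04,0,0],-0.3],[[0,0,0],[-0.04,0,0],-0.3],[[0,0,0],[-0.04,0,0],-0.3]]'
python3 -m creep '[[[0,0,0],[-0.04,0,0],-0.3],[[0,0,0],[-0.04,0,0],-0.3],[[0,0,0],[-0.04,0,0],-0.3],[[0,0,0],[0,0,0],-0.3],[[0,0,0],[0,0,0],-0.3]]'
python3 - <<'E'
from h import *
from workcell import sensors,capture
c=capture("wrist");cv2.imwrite("pics/wrist5.png",c["image"])
c=capture("scene");cv2.imwrite("pics/scene5.png",cv2.resize(c["image"][120:290,180:430],None,fx=3.2,fy=3.2))
s=sensors.read_state(); delta(s,goal(0,.168,.038))
E
```

```text
time: 5.82
position: [0.5887, 0.0557, 0.333]
ee_rot: [0.481, -0.518, 0.518, -0.481]
contact_force: [-0.1, -0.4, 0.8]
gripper_width: 0.0303
time: 6.23
position: [0.5976, 0.1756, 0.3325]
ee_rot: [-0.482, 0.517, -0.517, 0.482]
contact_force: [0.4, -0.6, -0.6]
gripper_width: 0.0305
pos dock [-0.0013  0.1606] tip z 0.1504
shift(cur tool axes) [-0.0075  0.1124  0.0015] shift(goal axes) [-0.0074  0.1124  0.0013] rotvec deg [0.05 0.22 0.03]
```

View pics/wrist5.png

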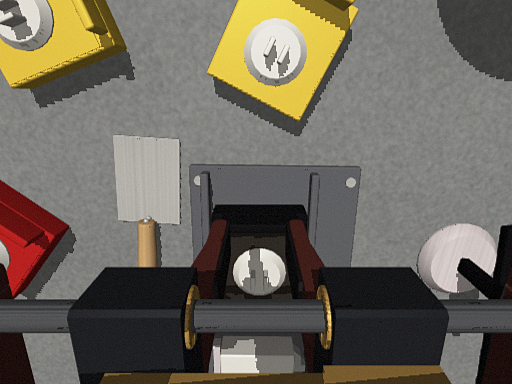

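View pics/scene5.png

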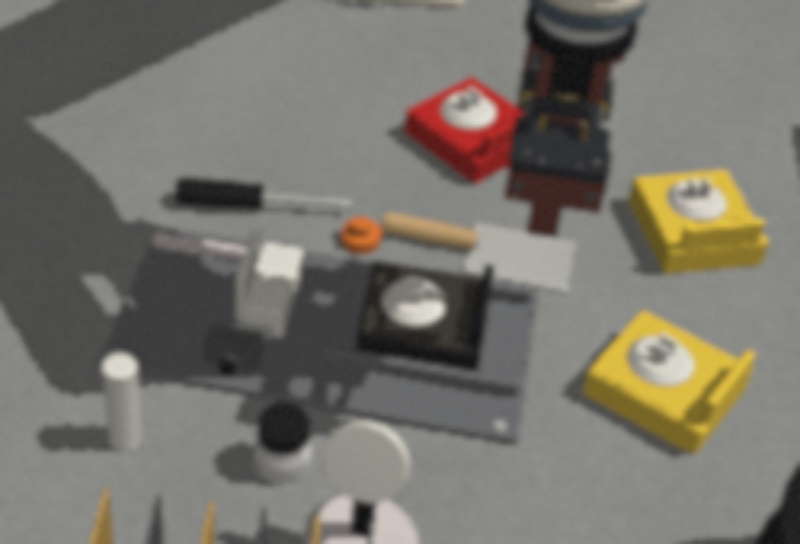

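The wrist view shows the black flange at (262,215), the fingers straddling the centre line, and the yellow look-alike at (285,55) clear of the landing spot. I descend behind the flange.

```bash
python3 -m creep '[[[0,0.2,0],[-0.008,0.02,0.001],-0.3],[[0,0,0],[0,0.03,0],-0.3],[[0,0,0],[0,0.03,0],-0.3],[[0,0,0],[0,0.02,0],-0.3],[[0,0,0],[0,0.011,0],-0.3],[[0,0,0],[0,0,0],-0.3]]'
python3 - <<'E'
from h import *
from workcell import sensors,capture
c=capture("scene");cv2.imwrite("pics/scene6.png",cv2.resize(c["image"][120:290,180:430],None,fx=3.2,fy=3.2))
s=sensors.read_state(); delta(s,goal(0,.08,.038)); print(RD.T@s["contact_force"][:2])
E
```

```text
time: 6.83
position: [0.5989, 0.1788, 0.2192]
ee_rot: [-0.481, 0.521, -0.519, 0.478]
contact_force: [0.4, -0.3, 0.8]
gripper_width: 0.0307
pos dock [1.000e-04 1.671e-01] tip z 0.0389
shift(cur tool axes) [0.0871 0.001  0.0001] shift(goal axes) [ 0.0871  0.0009 -0.0001] rotvec deg [ 0.12 -0.14  0.05]
[-0.15878737  0.48927517]
```

View pics/scene6.png

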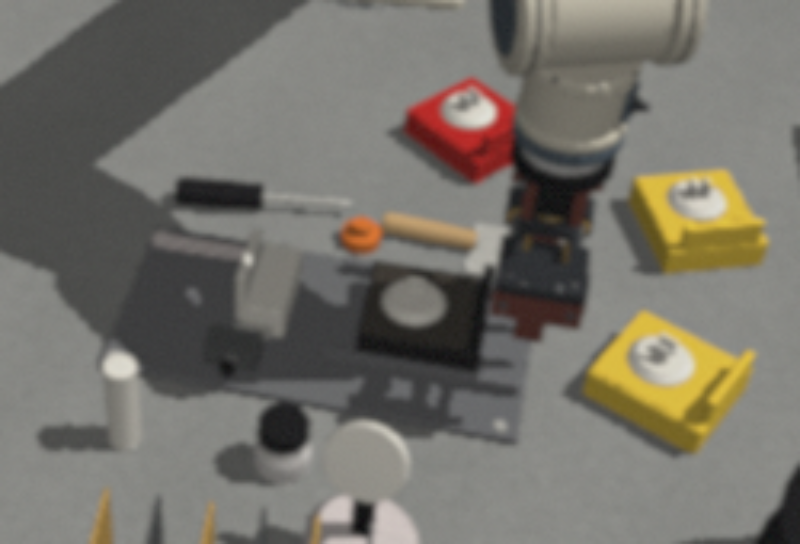

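The fingers are behind the flange at (520,320) and the channel is free. I lower a little, to push low, then push along tool +x.

```bash
python3 -m creep '[[[0,-0.2,0],[0,0.01,0],-0.3],[[0,0,0],[0.01,0,0],-0.3],[[0,0,0],[0.01,0,0],-0.3],[[0,0,0],[0.008,0,0],-0.3],[[0,0,0],[0.008,0,0],-0.3],[[0,0,0],[0.008,0,0],-0.3],[[0,0,0],[0.008,0,0],-0.3],[[0,0,0],[0.008,0,0],-0.3]]'
python3 -m creep '[[[0,0,0],[0.006,0,0],-0.3],[[0,0,0],[0.006,0,0],-0.3],[[0,0,0],[0.003,0,0],-0.3],[[0,0,0],[0,0,0],-0.3]]'
python3 - <<'E'
from h import *
from workcell import sensors,capture
c=capture("scene");cv2.imwrite("pics/scene7.png",cv2.resize(c["image"][160:280,200:370],None,fx=4.6,fy=4.6))
c=capture("top");cv2.imwrite("pics/top7.png",cv2.resize(c["image"][130:230,150:320],None,fx=4.6,fy=4.6))
s=sensors.read_state(); delta(s,goal(0,.08,.028)); print(RD.T@s["contact_force"][:2])
E
```

```text
time: 7.55
position: [0.5956, 0.12, 0.2124]
ee_rot: [0.48, -0.518, 0.519, -0.481]
contact_force: [0.1, 3.9, 4.1]
gripper_width: 0.0305
time: 7.88
position: [0.594, 0.1047, 0.2115]
ee_rot: [-0.481, 0.519, -0.519, 0.48]
contact_force: [-0.6, 0.0, 0.1]
gripper_width: 0.0304
pos dock [0.0001 0.0929] tip z 0.0292
shift(cur tool axes) [ 0.0129  0.0012 -0.0001] shift(goal axes) [ 0.0129  0.0012 -0.0001] rotvec deg [0.08 0.14 0.05]
[-0.56788025 -0.93462352]
```

View pics/scene7.png

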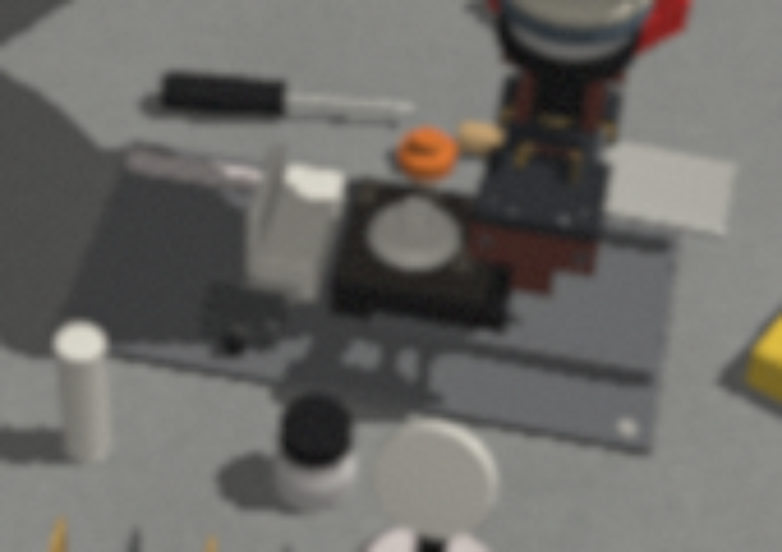

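View pics/top7.png

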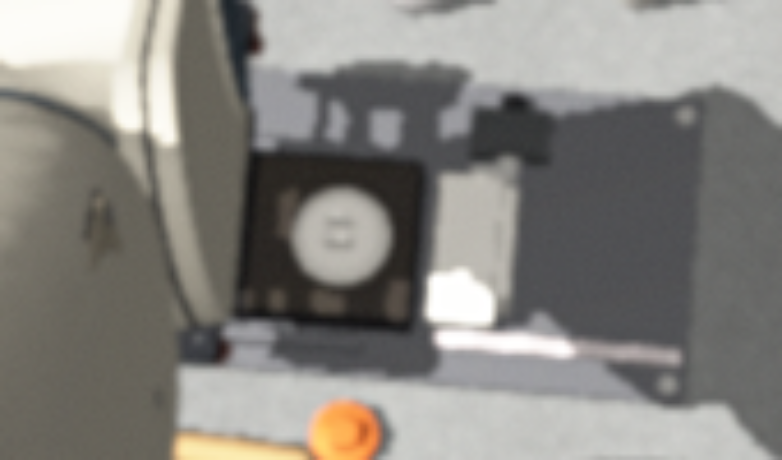

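The gap between the carrier front (x≈417) and the slide front (x≈434) in the top crop is still several mm, and the carrier is square. I measure it.

Run:
```python
from h import *
c=np.load("top0.npz")
f=lambda n,x,y,h: print(n,(RD.T@(ray(c,(x+.5)/4.6-.5+150,(y+.5)/4.6-.5+130,h)[:2]-T0)).round(4))
f("car",423,163,.036);f("car",414,325,.036);f("slide",440,172,.038);f("slide",427,322,.038)
```

```text
car [ 0.0443 -0.0183]
car [-0.0437 -0.0211]
slide [ 0.0395 -0.0279]
slide [-0.0419 -0.0279]
```

```bash
python3 -m creep '[[[0,0,0],[0.002,0,0],-0.3],[[0,0,0],[0.003,0,0],-0.3],[[0,0,0],[0.002,0,0],-0.3]]'
python3 -m creep '[[[0,0,0],[0.001,0,0],-0.3]]'
python3 -m creep '[[[0,0,0],[0.001,0,0],-0.3]]'
python3 -m creep '[[[0,0,0],[0.001,0,0],-0.3]]'
python3 - <<'E'
from h import *
from workcell import sensors,capture
c=capture("top");cv2.imwrite("pics/top8.png",cv2.resize(c["image"][130:230,150:320],None,fx=4.6,fy=4.6,interpolation=cv2.INTER_CUBIC))
s=sensors.read_state(); delta(s,goal(0,.08,.028)); print(RD.T@s["contact_force"][:2])
E
```

```text
time: 8.23
position: [0.5934, 0.0985, 0.2113]
ee_rot: [-0.481, 0.519, -0.518, 0.48]
contact_force: [-0.3, 1.6, -2.1]
gripper_width: 0.0309
time: 8.32
position: [0.5934, 0.0974, 0.2114]
ee_rot: [-0.481, 0.519, -0.519, 0.48]
contact_force: [-0.4, 1.6, -1.7]
gripper_width: 0.031
time: 8.4
position: [0.5933, 0.0965, 0.2115]
ee_rot: [-0.481, 0.519, -0.519, 0.48]
contact_force: [-0.8, 1.0, -1.1]
gripper_width: 0.0305
time: 8.48
position: [0.5933, 0.0955, 0.2116]
ee_rot: [-0.481, 0.519, -0.519, 0.481]
contact_force: [-0.2, 1.7, -0.8]
gripper_width: 0.0308
pos dock [0.0005 0.0831] tip z 0.0296
shift(cur tool axes) [ 0.0031  0.0016 -0.0005] shift(goal axes) [ 0.0031  0.0016 -0.0005] rotvec deg [0.01 0.14 0.  ]
[-0.59489858  0.63676004]
```

View pics/top8.png

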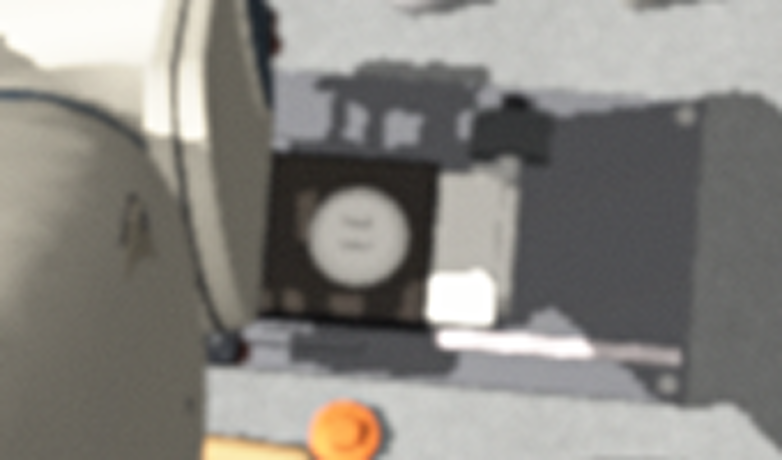

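The carrier front at (436,240) now meets the slide visually. I go on in small steps until the force rises, since the pin backs the slide.

```bash
python3 -m creep '[[[0,0,0],[0.0005,0,0],-0.3],[[0,0,0],[0,0,0],-0.3]]'
python3 -m creep '[[[0,0,0],[0.0005,0,0],-0.3],[[0,0,0],[0,0,0],-0.3]]'
python3 -m creep '[[[0,0,0],[0.0005,0,0],-0.3],[[0,0,0],[0,0,0],-0.3]]'
```

```text
time: 8.7
position: [0.5934, 0.0951, 0.2117]
ee_rot: [0.481, -0.519, 0.519, -0.481]
contact_force: [-0.3, 1.1, -1.6]
gripper_width: 0.0306
time: 8.87
position: [0.5935, 0.0948, 0.2118]
ee_rot: [0.48, -0.519, 0.519, -0.481]
contact_force: [0.5, 3.6, -0.5]
gripper_width: 0.0311
time: 9.03
position: [0.5936, 0.0946, 0.2119]
ee_rot: [0.48, -0.519, 0.519, -0.481]
contact_force: [1.1, 6.5, -1.4]
gripper_width: 0.0304
```

The force rises from 1 to 6.5 N with almost no travel, so the carrier is seated. I back off, raise, and check.

```bash
python3 -m creep '[[[0,0,0],[0,0,0],-0.3],[[0,0,0],[-0.003,0,0],-0.3],[[0,0,0],[-0.015,0,0],-0.3],[[0,0,0],[-0.03,0,0],-0.3],[[0,0,0],[-0.03,0,0],-0.3],[[0,0,0],[0,0,0],-0.3],[[0,0,0],[0,-0.03,0],-0.3],[[0,0,0],[0,-0.04,0],-0.3]]'
python3 -m creep '[[[0,0,0],[0,-0.04,0],-0.3],[[0,0,0],[0,-0.04,0],-0.3],[[0,0,0],[-0.04,0,0],-0.3],[[0,0,0],[-0.04,0,0],-0.3],[[0,0,0],[-0.04,0,0],-0.3],[[0,0,0],[-0.04,0,0],-0.3],[[0,0,0],[0,0,0],-0.3],[[0,0,0],[0,0,0],-0.3]]'
python3 - <<'E'
from h import *
from workcell import sensors,capture
for n,a in (("top",(130,150)),("scene",(170,200))):
    c=capture(n);cv2.imwrite(f"pics/{n}9.png",cv2.resize(c["image"][a[0]:a[0]+100,a[1]:a[1]+170],None,fx=4.6,fy=4.6,interpolation=cv2.INTER_CUBIC))
print(sensors.read_state()["contact_force"])
E
```

```text
time: 9.7
position: [0.5975, 0.1727, 0.2789]
ee_rot: [-0.484, 0.519, -0.517, 0.479]
contact_force: [0.2, 0.3, -0.2]
gripper_width: 0.0309
time: 10.37
position: [0.6107, 0.3337, 0.3613]
ee_rot: [0.482, -0.518, 0.518, -0.481]
contact_force: [0.3, -0.3, -0.2]
gripper_width: 0.0306
[ 0.42171404  0.52694636 -0.71642044]
```

View pics/top9.png

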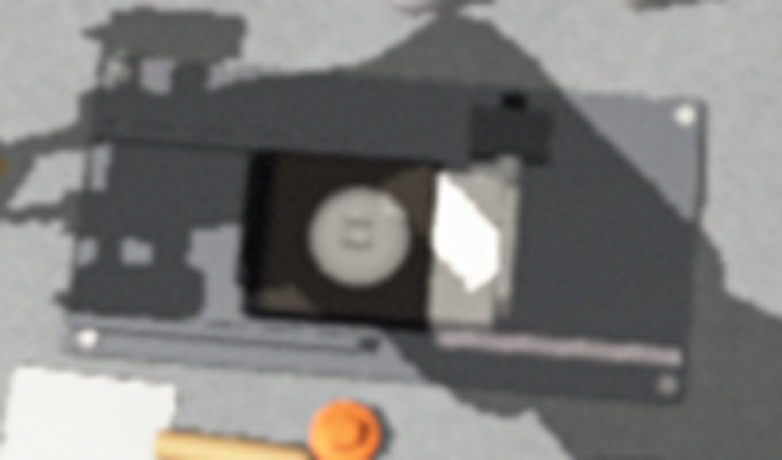

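View pics/scene9.png

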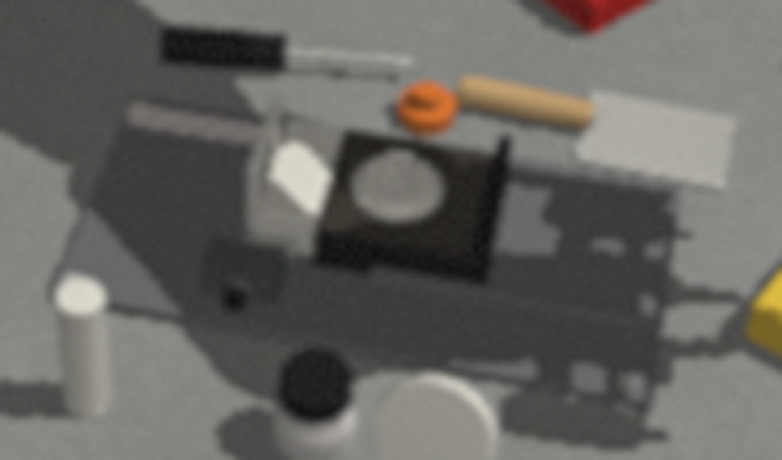

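Both views show the carrier flush and square against the slide, with the edge from (438,165) to (428,325) in the top crop. The slide is still latched, and the bystanders are where they were. I check the carrier's flange numerically and hand in.

Run:
```python
from h import *
from workcell import order
c=np.load("top0.npz")
f=lambda n,x,y,h: print(n,(RD.T@(ray(c,(x+.5)/4.6-.5+150,(y+.5)/4.6-.5+130,h)[:2]-T0)).round(4))
f("flange back top",258,150,.061);f("flange back top",245,288,.061);f("front",438,165,.036);f("front",429,327,.036)
print(order.close_job())
```

```text
flange back top [0.0384 0.0666]
flange back top [-0.0352  0.0657]
front [ 0.0438 -0.0264]
front [-0.0442 -0.0291]
the job is handed in; nothing more can be done
None
```

The dock is ready and the job is handed in, at about 10.5 s on the robot's clock; no verdict is reported.

**What I did**
- I pushed the white slide by its thumb plate with two fingers to about 58 mm of travel.
- I let it spring back, and the wrist picture showed the lug resting against the stop pin.
- I pushed the black carrier low on its flange until the force rose to 6.5 N with almost no further travel. Then I backed off, lifted and moved clear.

**Last checks**
- **Carrier front:** it measured at dock y -26 to -29 mm, where the latched stop face is at -30 mm. My top-camera readings of the slide also ran 2 to 3 mm too far towards +y, so this agrees with contact.
- **Carrier back:** it measured at about 66 mm, where about 70 mm was expected. That is a roughly 4 mm disagreement I put down to pixel reading, because the force rise and both pictures show the faces touching.
- **Squareness:** 0.01 rad from the flange edge and 0.03 rad from the front edge, within the 0.06 rad limit.
- **Surroundings:** the bystanders in the final pictures had not visibly moved. The phone stand was only partly in view and the desk clamp was outside the crops, and I did not measure any of them.

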